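# Release the ratchet clamp and put the match box on display

### The arm

A 7-joint arm with a two-finger parallel gripper is mounted at the origin on a cart in front of the work surface, level with it; the furniture and walls round the work are solid. World frame = base frame: x ahead of the robot, y to its left, z up, the work surface at z = 0. Lengths are in m, angles in rad, forces in N, time in s.
With the tool pointing down it reaches from about 0.4 to 0.85 m from the base axis. Payload 10.4 kg.
Tool frame: the origin (TCP) lies between the finger pads; the fingertips stand 17 mm ahead of it and the grasp point (between the pads) lies 2 mm behind it; z points along the fingers, y is the line along which they close (so a half turn about z gives the same grasp; the last joint's range is limited). The gripper opens to 85 mm and grips with 20 to 120 N. Pads are 22 mm wide; open, the fingers measure 114 mm over their backs; the gripper's body (76 mm by 85 mm) begins 54 mm behind the grasp point. The pads swing forward as they close: fully open they stand 13 mm farther back than shut.
Start: joints at [-1.252, 0.332, -0.065, 1.46, 0.022, 1.35, -0.088], TCP at [0.209, 0.589, 0.248] pointing down, gripper open.
Joint ranges: [-2.6, 2.6], [-0.5, 2.12], [-1.47, 1.34], [0.16, 2.42], [-1.27, 4.41], [0.06, 2.06], [-2.6, 2.6]. Speed limits (rad/s): [2.22, 2.22, 2.79, 2.79, 3.14, 3.14, 3.14].

### API

Orientations are given as a unit quaternion [x, y, z, w].
In Python, from workcell import readout, imaging, manip gives the robot as it stands. The module is installed in compiled form; this text tells all that it offers.
- The arm moves only by the shell command python3 -m crank 'ROWS' [OPENING] [FORCE]. ROWS is JSON, a list of rows, each a list of 4 numbers: the shift along the tool's x, y, z as a fraction of full scale, then the turn about the tool's z as a fraction of full scale. In form: [[x, y, z, yaw], ...]. A call has 1 to 5 rows; each row is the pose to reach, as a shift and turn from the pose commanded when the call began, along the tool's axes at that moment; what a row does not reach only later rows make up. Full scale, the value 1, is 400 mm for a shift and 60 degrees for a turn. A row lasts 1/12 s, in which the tool goes at most 41.7 mm and 7.16 degrees, less where a joint would pass 70% of its speed; a pose out of reach is approached as far as the arm can. A call with a number of a shift or a turn outside -1 to 1 is refused whole. A call with a gripper value outside its range is refused whole. OPENING is the gripper command: -1 is shut, 1 is fully open, values between are in proportion, set as the call begins (- or left out, the last holds). The fingers move at their own pace and stop on an object; FORCE is the grip in N (left out, the last holds). Time passes only in rows, so rows that repeat a pose let the fingers close. It gives the time, the measured TCP pose, the force, the opening and the grip force at its end, in the units of the state.
- readout.get_obs(): the state, without advancing time (a new reading comes with each control period).
- imaging.camera(name): name is "scene" or "top" or "wrist"; returns a dict with "color" (480x640x3 uint8, red, green, blue), "fx", "fy", "cx", "cy" (pixels), "rvec" (rotation vector, rad) and "tvec" (3), from world to camera coordinates, as OpenCV has them. Camera axes: x right, y down, z forward; pixel columns grow to the right and rows downward; lengths in m; the calibration is good to about 2 mm. A picture is of the moment at which its call begins. There is no depth.
- manip.hand_in(): hands the job in; it is judged then, once.
The state is a dict: "clock": time; "joint_pos": joint angles; "joint_velocities": joint speeds; "tau": joint torques, N m; "position": TCP position; "ee_rot": TCP orientation; "ft_force": force on the tool from outside, world axes, zero at the start; "torque": the same for the moment, N m; "grip_width": opening from 0.0 (shut) to 1.0 (fully open); "grasp_force": force on a finger pad.
Only numpy, scipy, OpenCV 4.12 (cv2) and the standard library are available. Lean on these libraries where they do the work, as an engineer would, in place of code of your own. Each camera call takes 0.05 s, during which the arm holds its last target. There are 200 camera calls.

### The job

The label on the box of long matches has set, so take the box out of the ratchet clamp: flick the clamp's sprung pawl off its ratchet wheel with the red tab, then ease the drum back gently by its crank knob until it reaches its stop and the jaw is fully open. Then stand the box upright on the floor of the dark wooden display stand, between the two cheeks, its pale label square to the stand's open front; leave the pawl off and the drum back, never tip the box over, and leave the pink soap and the jar candle where they are.

Things in the scene. Friction and masses are not known exactly. Their poses are not given: they have to be found in the camera images.
- pawl (a joint): pawl angle (rad) about its upright pivot: 0 = on the ratchet wheel (start), 0.6 = stop, fully off. An over-centre spring pushes it to 0 when below 0.3 and to 0.6 when above, so once flicked past the middle it stays off. On the wheel it lets the drum turn back by no more than about 0.05. Flicking takes about 5 to 8 N at the tab
- drum (a joint): angle of drum and crank (rad), clockwise seen from above: 0 = jaw closed (start), 1.5 = stop, jaw fully open. A drag brake (about 4 N at the knob) holds it wherever it is left. It draws the moving jaw back 19 mm per rad. Gently means below 5 rad/s
- pawl_tab (a point): middle of the pawl's red upright tab (18 x 12 mm in plan, 46 mm tall); this point is 61 mm above the table, 12 mm below the tab's top. The pivot lies 55 mm off, at x -0.0136, y 0.0564 in drum_axis. To take the pawl off push the tab to +y of drum_axis (towards the match box), 31 mm along its arc to the stop
- drum_axis (a point): point on the drum's upright axis, 83 mm above the table, level with the knob's middle. Its axes are the fixed clamp's: z up, y along the clamp from drum to match box, x at right angles (roughly away from the robot). The box in the clamp is centred 135 mm along +y. Clamp base 250 x 130 x 12 mm, wood; ratchet wheel 80 mm across, its top 36 mm above the table
- crank_knob (a point): middle of the upright round wooden crank knob, 22 mm across and 46 mm tall (60 to 106 mm above the table), 55 mm from the drum's axis; the crank arm under it is at 52 to 60 mm. Fixed to the crank. At drum = 0 it lies in direction +x of drum_axis, at 1.5 nearly -y
- match_box_center (a point): centre of the black match box with one pale label, standing on end: 120 mm tall, 50 mm wide, 40 mm from label to back, about 0.12 kg. x points straight out of the label, y across the 50 mm, z up. In the clamp its foot is 12 mm above the table; jaws cover label and back with 1 mm play and 14 mm tall lugs flank its foot, so there it can be held only across the 50 mm; lift it straight up 30 mm
- stand_slot (a point): middle of the display stand's floor, 8 mm above the table. x points to the back (brass rail 18 mm high, 37 mm behind), -x to the open front, z up. Two cheeks, 70 mm deep and up to 126 mm above the table, stand 64 mm apart: no room for fingers beside the 50 mm wide box, so hold it there by label and back (40 mm). The box may stand 15 mm fore or aft. Stand 100 x 84 mm, fixed
- soap_0: pink soap bar, 53 x 78 x 25 mm, lying in front, between clamp and stand, to be left alone; origin under its centre. The table between soap and candle is clear
- jar_candle: candle in a glass jar, 76 mm across, 90 mm tall, farther back between clamp and stand, to be left alone; origin under its centre. The table between soap and candle is clear
- match_box: the same match box, as a whole; origin at the middle of its 120 x 50 mm back face, 20 mm behind match_box_center
- jaw_lip (a point): edge of the steel lip (46 mm wide, top 142 mm above the table) on the moving jaw, on the label side of the box. Closed, it reaches 13 mm over the box's top, so the box cannot be lifted; with the drum at 1.5 it stands 15 mm clear of the box. The fixed jaw opposite is 107 mm high
Things that resemble listed ones, but are neither listed nor needed, are in the scene too. What is shaped like the match_box but blue is not meant. Leave any orange look-alike of the part that bears stand_slot alone.

How it is judged:
On the way, in this order (a step that is already met when the one before it is completed fails the run):
1. the pawl is flicked off the ratchet wheel (value of joint pawl above 0.45 rad), for 0.2 s.
2. the drum is eased back to its stop (value of joint drum above 1.3 rad), for 0.2 s.
At the end, for the whole second after the job is handed in: Pawl off (above 0.45), drum back (above 1.3); match box at rest on the stand's floor between the cheeks, upright within 0.1 rad, centre at most 16 mm before and 20 mm behind the slot's middle and 12 mm to a side, label to the open front within 0.3 rad (value of joint pawl above 0.45 rad and value of joint drum above 1.3 rad and x of match_box_center in the frame of stand_slot between -0.016 and 0.02 m and y of match_box_center in the frame of stand_slot between -0.012 and 0.012 m and z of match_box_center in the frame of stand_slot between 0.055 and 0.065 m and angle between match_box_center's own z axis and vertical below 0.1 rad and angle between the x axis of match_box_center and the x axis of stand_slot, either way round below 0.3 rad and x of match_box in the frame of stand_slot above 0 m and linear speed of match_box below 0.02 m/s); the robot touches nothing.
It fails at once if the drum is jerked back or let fly (faster than 5 rad/s) (velocity of joint drum above 5 rad/s).
It fails at once if the match box is tipped over (more than 0.8 rad) (angle between match_box_center's own z axis and vertical above 0.8 rad).
It fails at once if a bystander is moved by more than 30 mm (distance of any of soap_0, jar_candle from where it was at the start of the episode above 0.03 m).
It also fails if it takes over 72 s, if anything falls off the work surface, if the arm or the gripper's body presses on something with over 40 N, if the wrist force passes 120 N, or if a joint passes its speed limit or range.

## Working session

There is one attempt and no reset: what is moved stays moved. The work goes in short steps, Python scripts to look and compute and a shell command to move; the robot and the scene stay as the last step left them, time stands still between calls to the robot, and variables do not carry over. Pictures are saved under pics/ and viewed, at most 10 in all, crops included, and the job is handed in when it is done.

```bash
mkdir -p pics; cat > h.py <<'E'
import numpy as np,cv2
from workcell import readout,imaging,manip
from scipy.spatial.transform import Rotation as R
def save(n,f,crop=None,s=1):
    c=imaging.camera(n);im=c['color'][:,:,::-1]
    np.save('pics/'+f+'.npy',{k:v for k,v in c.items()},allow_pickle=True)
    if crop: u0,v0,u1,v1=crop; im=im[v0:v1,u0:u1]
    im=cv2.resize(im,None,fx=s,fy=s,interpolation=cv2.INTER_CUBIC) if s!=1 else im
    cv2.imwrite('pics/'+f+'.png',im); return c
def load(f): return np.load('pics/'+f+'.npy',allow_pickle=True).item()
def ray(c,u,v,z):
    Rm=cv2.Rodrigues(np.array(c['rvec'],float))[0];t=np.array(c['tvec'],float).ravel()
    o=-Rm.T@t;d=Rm.T@np.array([(u-c['cx'])/c['fx'],(v-c['cy'])/c['fy'],1.])
    return o+d*(z-o[2])/d[2]
def proj(c,p):
    Rm=cv2.Rodrigues(np.array(c['rvec'],float))[0];q=Rm@np.array(p,float)+np.array(c['tvec'],float).ravel()
    return np.array([c['fx']*q[0]/q[2]+c['cx'],c['fy']*q[1]/q[2]+c['cy']])
def st():
    o=readout.get_obs();r=R.from_quat(o['ee_rot'])
    print('t',round(o['clock'],2),'pos',np.round(o['position'],4),'grip',round(o['grip_width'],3),round(o['grasp_force'],1),'F',np.round(o['ft_force'],1))
    print('toolaxes x',np.round(r.as_matrix()[:,0],3),'y',np.round(r.as_matrix()[:,1],3),'z',np.round(r.as_matrix()[:,2],3),'j',np.round(o['joint_pos'],2)); return o,r
def rel(p):
    "world target TCP -> row fractions"
    o=readout.get_obs();r=R.from_quat(o['ee_rot'])
    return np.round(r.as_matrix().T@(np.array(p)-o['position'])/0.4,4)
E
python3 - <<'E'
from h import *
st()
a=save('top','top0');b=save('scene','sc0')
for c in(a,b):
    Rm=cv2.Rodrigues(np.array(c['rvec'],float))[0];print(-Rm.T@np.ravel(c['tvec']),c['fx'])
E
```

```text
t 0.0 pos [0.2094 0.5885 0.2475] grip 0.998 0.0 F [-0.3  0.4  0.3]
toolaxes x [-0.942  0.335 -0.   ] y [ 0.335  0.942 -0.001] z [-0.    -0.001 -1.   ] j [-1.25  0.33 -0.06  1.46  0.02  1.35 -0.09]
[ 0.41789057 -0.04057134  0.94689761] 438.2432544688775
[ 0.12184132 -0.50321248  0.86775025] 517.2407948513977
```

View pics/top0.png

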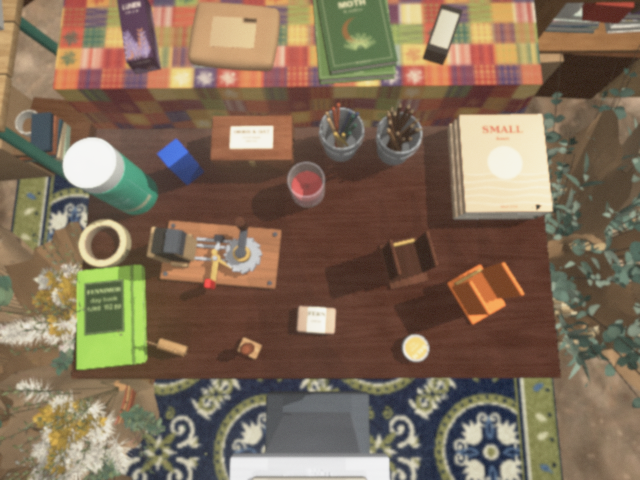

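View pics/sc0.png

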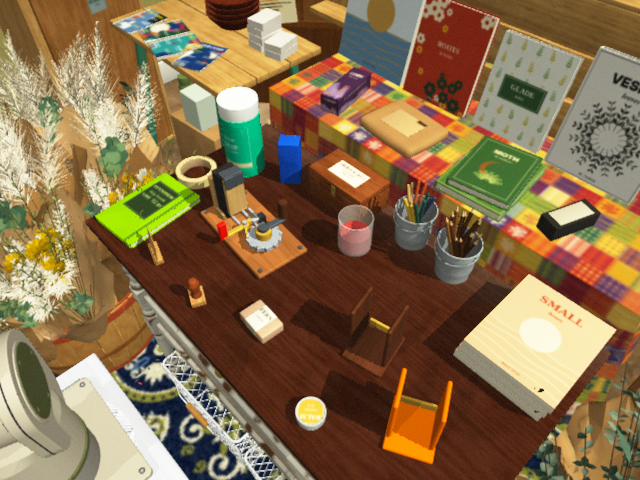

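The black match box stands in the clamp at top (170,243) / scene (226,188). The blue box at top (180,160) is the decoy. The dark stand is at top (410,258), and the orange look-alike at (485,290) is to be left alone. The red tab is at top (209,284), the drum at (242,254), the knob near (241,228), the soap at (316,320) and the candle at (306,185). Next I'll check close crops.

```bash
python3 - <<'E'
from h import *
a=load('top0')['color'][:,:,::-1]
c1=cv2.resize(a[205:305,140:300],None,fx=5,fy=5,interpolation=cv2.INTER_CUBIC)
c2=cv2.resize(a[215:300,370:460],None,fx=6,fy=6,interpolation=cv2.INTER_CUBIC)
cv2.imwrite('pics/c1.png',c1);cv2.imwrite('pics/c2.png',c2)
E
```

```text
(no output)
```

View pics/c1.png

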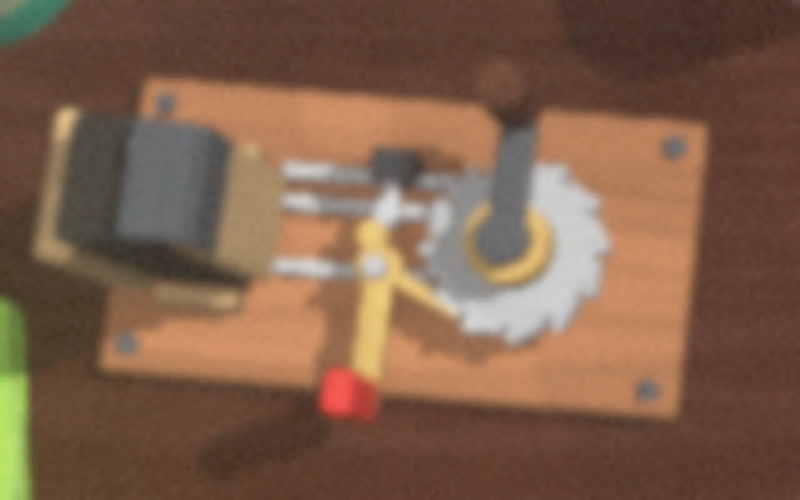

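View pics/c2.png

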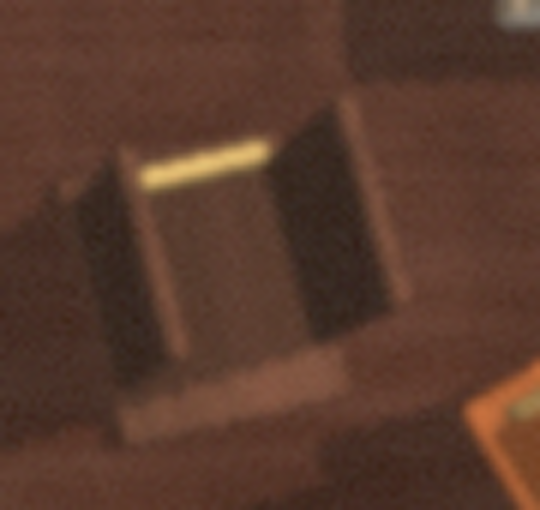

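The crop confirms the black box in the clamp: its grey lip is at top (174,242), the red tab top at about (209,283.5), the drum hub at (242,253.5) and the knob at about (240,222). The dark stand has its brass rail at the back (+x side) and its open front towards the robot.

```bash
python3 - <<'E'
from h import *
c=load('top0')
f=lambda u,v,z:ray(c,140+u/5,205+v/5,z)[:2]
g=lambda u,v,z:ray(c,370+u/6,215+v/6,z)[:2]
P=np.array([f(*p,.012) for p in[(147,78),(708,123),(678,418),(100,370)]])
print('base',P.round(4),np.linalg.norm(np.roll(P,-1,0)-P,axis=1).round(3))
yv=(P[0]-P[1]+P[3]-P[2]);yv/=np.linalg.norm(yv);xv=np.array([yv[1],-yv[0]]);print('y',yv,np.degrees(np.arctan2(yv[0],yv[1])))
for n,p in dict(ring36=(508,243,.04),hub=(503,240,.06),knob=(500,78,.106),tab=(345,390,.073),pivot=(374,264,.036),lip=(172,183,.142),piv2=(374,264,.03)).items():
    q=f(*p);d=q-P.mean(0);print(n,q.round(4),'in base-centred x,y',(d@xv).round(4),(d@yv).round(4))
Q=np.array([g(125,150,.126),g(347,97,.126),g(402,300,.126),g(178,357,.126)])
print('cheeks',Q.round(4),np.linalg.norm(np.roll(Q,-1,0)-Q,axis=1).round(3),Q.mean(0))
xs=Q[0]-Q[3]+Q[1]-Q[2];print('stand x yaw',np.degrees(np.arctan2(xs[1],xs[0])))
print('rail top',g(142,178,.026),g(268,148,.026),'front',g(125,440,.008),g(350,383,.008))
E
```

```text
base [[0.6356 0.3075]
 [0.6139 0.0602]
 [0.4858 0.0711]
 [0.5073 0.3196]] [0.248 0.129 0.249 0.129]
y [0.08683044 0.99622311] 4.981290387857435
ring36 [0.5571 0.1404] in base-centred x,y 0.0008 -0.0493
hub [0.5553 0.1385] in base-centred x,y -0.0009 -0.0513
knob [0.6128 0.1325] in base-centred x,y 0.0569 -0.0523
tab [0.4931 0.1972] in base-centred x,y -0.068 0.0017
pivot [0.5491 0.1975] in base-centred x,y -0.0122 0.0068
lip [0.5649 0.2471] in base-centred x,y -0.0008 0.0577
piv2 [0.55  0.199] in base-centred x,y -0.0115 0.0085
cheeks [[ 0.5686 -0.1603]
 [ 0.5853 -0.2312]
 [ 0.5204 -0.2452]
 [ 0.5028 -0.1746]] [0.073 0.066 0.073 0.067] [ 0.5442654  -0.20285309]
stand x yaw 12.224117996867347
rail top [ 0.57679958 -0.1805717 ] [ 0.58736341 -0.22560009] front [ 0.48564236 -0.17406216] [ 0.50549566 -0.2546281 ]
```

Sizes agree (base 248×129 mm, pivot and tab within about 2 mm of the given offsets, cheeks OK). Moving to above the drum side of the tab, gripper shut.

```bash
cat >> h.py <<'E'
C=np.array([.5606,.1896]);YV=np.array([.0868,.9962]);XV=np.array([.9962,-.0868])
def W(x,y,z): return np.append(C+x*XV+y*YV,z)   # base-centred clamp frame; drum at (0,-.05), box (0,.085)
def plan(p,ang=None):
    o,r=st();m=r.as_matrix();a=np.degrees(np.arctan2(m[1,1],m[0,1]))
    print('rel',rel(p),'tool y ang',round(a,2),'yaw frac',None if ang is None else round(-(ang-a)/60,4))
E
python3 -m crank '[[-0.4,-0.31,0,0],[-0.4,-0.31,0,0],[-0.4,-0.31,0,0],[-0.4,-0.31,0,0],[-0.4,-0.31,0,0]]' -1 40
python3 -m crank '[[-0.4,-0.31,0,0],[-0.4,-0.31,0,0],[-0.4,-0.31,0,0],[-0.4,-0.31,0,0],[-0.4,-0.31,0,0]]'
python3 - <<'E'
from h import *
plan(W(-.068,-.042,.14),85)
E
```

```text
clock: 0.52
position: [0.32, 0.4157, 0.248]
ee_rot: [0.171, 0.985, -0.0, 0.0]
ft_force: [0.5, 0.7, -0.1]
grip_width: 0.3
grasp_force: 0.0
clock: 0.93
position: [0.4289, 0.245, 0.2482]
ee_rot: [0.171, 0.985, -0.0, 0.0]
ft_force: [1.1, -0.0, -0.3]
grip_width: -0.002
grasp_force: 0.0
t 0.93 pos [0.4289 0.245  0.2482] grip -0.002 0.0 F [ 1.1 -0.  -0.3]
toolaxes x [-0.942  0.337 -0.   ] y [ 0.337  0.942 -0.   ] z [-0. -0. -1.] j [-0.82  0.04  0.21  1.81 -0.01  1.3   0.62]
rel [-0.2189 -0.1643  0.2706] tool y ang 70.33 yaw frac -0.2445
```

```bash
python3 -m crank '[[-0.22,-0.16,0,0],[-0.22,-0.16,0,-0.1],[-0.22,-0.16,0,-0.24],[-0.22,-0.16,0.1,-0.24],[-0.22,-0.16,0.2,-0.24]]' >/dev/null
python3 -m crank '[[0,0,0,0],[0,0,0,0]]' >/dev/null
python3 - <<'E'
from h import *
plan(W(-.068,-.042,.062),85)
c=save('wrist','w1')
print(proj(c,W(-.068,.0017,.073)))
E
```

```text
t 1.52 pos [0.4881 0.1578 0.1674] grip 0.0 0.0 F [0.8 0.1 0.6]
toolaxes x [-0.996  0.091  0.004] y [ 0.091  0.996 -0.002] z [-0.004 -0.002 -1.   ] j [-0.68  0.15  0.31  1.87 -0.05  1.13  1.12]
rel [-0.0047 -0.0093  0.2634] tool y ang 84.8 yaw frac -0.0033
[381.57947347 246.81617908]
```

View pics/w1.png

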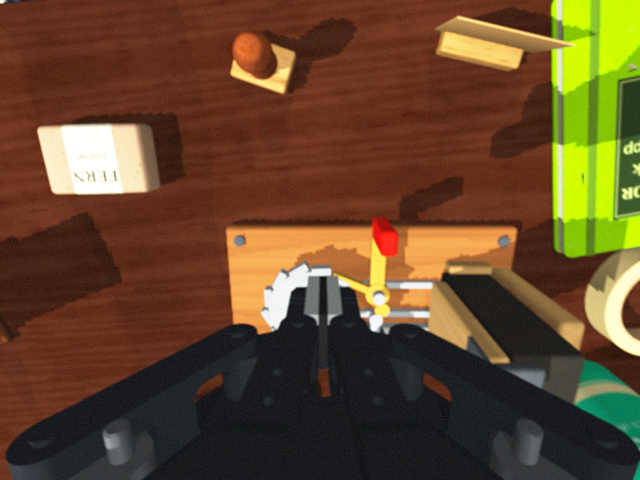

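The wrist view shows the red tab top at (388,242), close to its predicted position, with the shut fingertips at (323,285) on the drum side of it. Going down and pushing along +y.

```bash
python3 -m crank '[[0,-0.01,0.1,0],[0,-0.01,0.2,0],[0,-0.01,0.265,0],[0,-0.01,0.265,0]]' |grep -E 'pos|ft'
python3 -m crank '[[0,0.025,0,0],[0,0.05,0,0],[0,0.065,0,0],[0,0.08,0,0],[0,0.09,0,0]]'|grep -E 'pos|ft'
python3 -m crank '[[0,0.01,0,0],[0,0.02,0,0],[0,0.03,0,0],[0,0.04,0,0]]'|grep -E 'pos|ft'
python3 - <<'E'
from h import *
plan(W(-.068,0.01,.062),85)
c=save('top','t2',(140,205,300,305),5)
E
```

```text
position: [0.4873, 0.1542, 0.0601]
ft_force: [-0.5, -0.7, 0.3]
position: [0.4934, 0.1909, 0.0644]
ft_force: [-1.4, -2.8, 3.0]
position: [0.4938, 0.2071, 0.0628]
ft_force: [1.2, -1.5, -0.2]
t 2.65 pos [0.4938 0.2071 0.0628] grip -0.001 0.0 F [ 1.2 -1.5 -0.2]
toolaxes x [-0.996  0.09  -0.   ] y [0.09  0.996 0.001] z [ 0.001  0.001 -1.   ] j [-0.72  0.33  0.27  1.91 -0.11  0.92  1.09]
rel [-0.0003 -0.0041  0.0019] tool y ang 84.85 yaw frac -0.0024
```

View pics/t2.png

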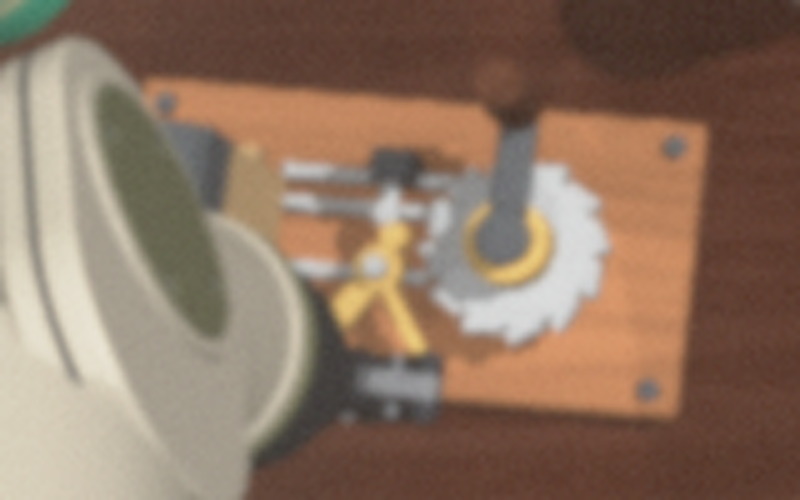

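The pawl has swung off: its nose now points to crop (425,350), turned about 0.53 rad, and the spring is holding it there. Next, back off, rise and go over the knob.

```bash
python3 -m crank '[[0,-0.04,0,0],[0,-0.06,-0.1,0],[0,-0.06,-0.2,0],[0,-0.06,-0.24,0]]' 0.06 20 |grep -E 'pos|ft'
python3 - <<'E'
from h import *
plan(W(.0555,-.051,.15),85)
E
```

```text
position: [0.4931, 0.1821, 0.163]
ft_force: [0.5, 0.9, 0.7]
t 3.03 pos [0.4931 0.1821 0.163 ] grip 0.528 0.0 F [0.5 0.9 0.7]
toolaxes x [-0.996  0.092 -0.004] y [0.092 0.996 0.003] z [ 0.004  0.003 -1.   ] j [-0.71  0.18  0.3   1.85 -0.06  1.12  1.09]
rel [-0.3054 -0.0929  0.0336] tool y ang 84.74 yaw frac -0.0043
```

```bash
python3 -m crank '[[-0.1,-0.03,0.02,0],[-0.2,-0.06,0.02,0],[-0.305,-0.093,0.02,0],[-0.305,-0.093,0.02,0],[-0.305,-0.093,0.02,0]]' |grep -E 'pos|ft'
python3 - <<'E'
from h import *
plan(W(.0555,-.051,.087),85)
c=save('wrist','w3')
print(proj(c,W(.0555,-.051,.106)))
E
```

```text
position: [0.611, 0.1321, 0.1495]
ft_force: [-0.6, -0.4, -0.0]
t 3.45 pos [0.611  0.1321 0.1495] grip 0.531 0.0 F [-0.6 -0.4 -0. ]
toolaxes x [-0.996  0.093  0.   ] y [ 0.093  0.996 -0.002] z [-0.    -0.002 -1.   ] j [-0.56  0.41  0.35  1.6  -0.15  1.16  1.3 ]
rel [-0.0007  0.005   0.1562] tool y ang 84.64 yaw frac -0.0061
[325.79687935 274.77795804]
```

View pics/w3.png

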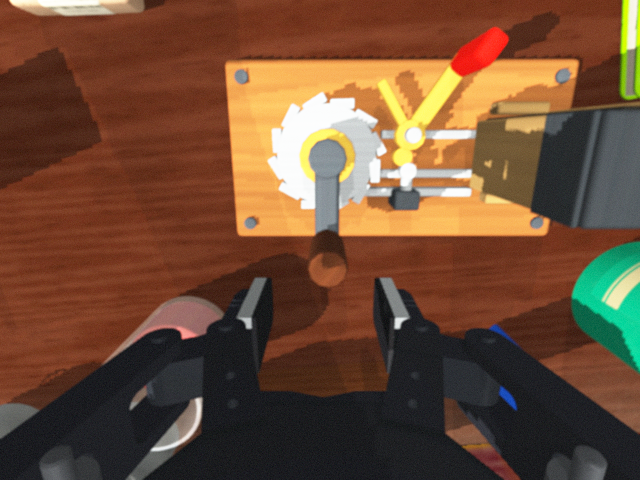

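The pawl is plainly off (tab at (480,52)) and the knob is centred between the open fingers at (328,272). Descend, grip lightly and ease the drum through the arc, turning the tool with it.

```bash
python3 -m crank '[[0,0.003,0.08,0],[0,0.003,0.155,0],[0,0.003,0.155,0]]' |grep -E 'pos|ft'
python3 -m crank '[[0,0,0,0],[0,0,0,0],[0,0,0,0],[0,0,0,0]]' -1 25 |grep -E 'pos|ft|grip|gra'
python3 -m crank '[[0.0007,-0.0137,0,0.0955],[0.0027,-0.0273,0,0.191],[0.0061,-0.0406,0,0.2865],[0.0109,-0.0535,0,0.382],[0.0168,-0.0659,0,0.4775]]'  |grep -E 'pos|ft|grip|gra'
python3 - <<'E'
from h import *
t=.5;plan(W(.0555*np.cos(t),-.051-.0555*np.sin(t),.087),85-np.degrees(t))
E
```

```text
position: [0.6052, 0.1363, 0.0831]
ft_force: [-1.5, 0.8, -1.0]
position: [0.6095, 0.1345, 0.0901]
ft_force: [-4.0, -3.4, -2.0]
grip_width: 0.25
grasp_force: 26.2
position: [0.6011, 0.1102, 0.0901]
ft_force: [2.1, 1.7, -6.5]
grip_width: 0.247
grasp_force: 25.8
t 4.5 pos [0.6011 0.1102 0.0901] grip 0.247 25.8 F [ 2.1  1.7 -6.5]
toolaxes x [-0.828  0.56  -0.001] y [0.56  0.828 0.003] z [ 0.002  0.002 -1.   ] j [-0.61  0.46  0.44  1.7  -0.22  1.04  0.89]
rel [-0.0056 -0.0028  0.0079] tool y ang 55.94 yaw frac -0.0069
```

Following the arc within about 2 mm; continuing.

```bash
for i in 1; do python3 -m crank '[[0.0007,-0.0137,0,0.0955],[0.0027,-0.0273,0,0.191],[0.0061,-0.0406,0,0.2865],[0.0109,-0.0535,0,0.382],[0.0168,-0.0659,0,0.4775]]'  |grep -E 'pos|ft|grip|gra'; done
python3 -m crank '[[0.0007,-0.0137,0,0.0955],[0.0027,-0.0273,0,0.191],[0.0061,-0.0406,0,0.2865],[0.0109,-0.0535,0,0.382],[0.0168,-0.0659,0,0.4775]]'  |grep -E 'pos|ft|grip|gra'
python3 - <<'E'
from h import *
t=1.5;plan(W(.0555*np.cos(t),-.051-.0555*np.sin(t),.087),85-np.degrees(t))
E
```

```text
position: [0.5813, 0.092, 0.0902]
ft_force: [4.7, 2.4, -8.5]
grip_width: 0.246
grasp_force: 25.7
position: [0.5552, 0.0857, 0.0902]
ft_force: [7.0, 0.6, -10.0]
grip_width: 0.25
grasp_force: 25.7
t 5.33 pos [0.5552 0.0857 0.0902] grip 0.25 25.7 F [  7.    0.6 -10. ]
toolaxes x [0.025 1.    0.002] y [ 1.    -0.025  0.004] z [ 0.004  0.002 -1.   ] j [-0.79  0.39  0.66  1.84 -0.28  1.   -0.03]
rel [-0.006   0.0003  0.008 ] tool y ang -1.41 yaw frac -0.0078
```

Knob is at the stop (angle ≈1.50). Release, rise and go above the box.

```bash
python3 -m crank '[[0,-0.003,0,0.03],[0,-0.003,0,0.03]]'  |grep -E 'pos|ft'
python3 -m crank '[[0,0.0,0,0],[0,0,0,0],[0,0,0,0]]' 0.1 |grep -E 'pos|ft|grip'
python3 -m crank '[[0,0,-0.1,0],[0,0,-0.2,0],[0,0,-0.3,0],[0,0,-0.3,0]]' 0.9 |grep -E 'pos|ft|grip'
python3 - <<'E'
from h import *
plan(W(0,.085,.21),-5)
E
```

```text
position: [0.5547, 0.0859, 0.0903]
ft_force: [11.1, -0.4, -13.2]
position: [0.5532, 0.0857, 0.0897]
ft_force: [0.4, -0.3, -0.6]
grip_width: 0.55
position: [0.5561, 0.0852, 0.2166]
ft_force: [-0.3, 0.7, 0.4]
grip_width: 0.948
t 6.08 pos [0.5561 0.0852 0.2166] grip 0.948 0.0 F [-0.3  0.7  0.4]
toolaxes x [0.052 0.999 0.005] y [ 0.999 -0.052  0.01 ] z [ 0.01   0.004 -1.   ] j [-0.86  0.24  0.73  1.72 -0.17  1.24 -0.14]
rel [0.4735 0.005  0.0189] tool y ang -2.98 yaw frac 0.0336
```

```bash
python3 -m crank '[[0.1,0.005,0,0.03],[0.2,0.005,0,0.03],[0.3,0.005,0,0.03],[0.4,0.005,0.0,0.03],[0.473,0.005,0.0,0.03]]'  >/dev/null
python3 -m crank '[[0,0,0,0],[0,0,0,0],[0,0,0,0]]' >/dev/null
python3 - <<'E'
from h import *
plan(W(0,.085,.21),-5)
a=save('wrist','w4');b=save('top','t4')
A=a['color'][:,:,::-1];B=cv2.resize(b['color'][205:305,140:300,::-1],(640,400),interpolation=cv2.INTER_CUBIC)
cv2.imwrite('pics/m4.png',cv2.resize(np.vstack([A[:480],B]),None,fx=.68,fy=.68))
for p in [(.025,.065),(-.025,.065),(.025,.105),(-.025,.105)]: print(proj(a,W(*p,.132))*.68)
E
```

```text
t 6.75 pos [0.5645 0.2734 0.2087] grip 0.946 0.0 F [ 0.2 -1.5 -0.1]
toolaxes x [ 0.083  0.997 -0.   ] y [ 0.997 -0.083  0.   ] z [ 0. -0. -1.] j [-1.01  0.41  0.64  1.54 -0.25  1.28 -0.42]
rel [ 0.0029  0.0084 -0.0032] tool y ang -4.76 yaw frac 0.004
[250.7951114  190.52104973]
[197.31209105 190.30157471]
[252.66851036 148.95019488]
[196.32760949 148.70782089]
```

View pics/m4.png

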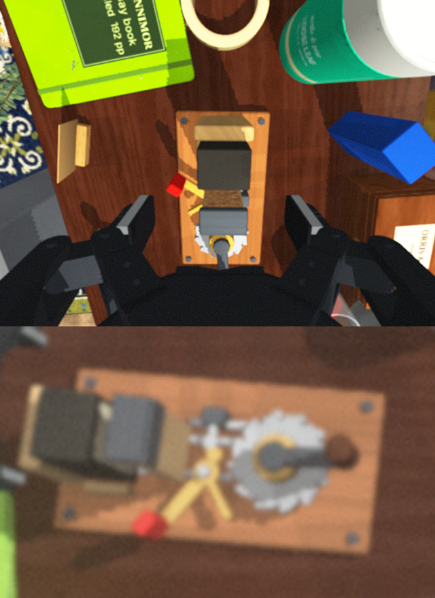

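Drum is back and the lip is clear of the box. The box top spans (197–252, 142–190), matching the prediction. Descend and grip across the 50 mm.

```bash
python3 -m crank '[[0.002,0.008,0,0],[0.002,0.008,0.09,0],[0.002,0.008,0.18,0],[0.002,0.008,0.25,0],[0.002,0.008,0.265,0]]'  |grep -E 'pos|ft|grip'
python3 -m crank '[[0,0,0,0],[0,0,0,0]]' |grep -E 'pos|ft|grip'
python3 -m crank '[[0,0,0,0],[0,0,0,0],[0,0,0,0],[0,0,0,0],[0,0,0,0]]' -1 40 |grep -E 'pos|ft|gr'
```

```text
position: [0.5655, 0.2728, 0.0977]
ft_force: [-0.7, 0.2, 0.2]
grip_width: 0.949
position: [0.5686, 0.2743, 0.1039]
ft_force: [-1.0, -0.1, 1.7]
grip_width: 0.945
position: [0.5686, 0.275, 0.1042]
ft_force: [0.0, -0.1, 6.2]
grip_width: 0.579
grasp_force: 41.9
```

```bash
python3 -m crank '[[0,0,-0.05,0],[0,0,-0.1,0],[0,0,-0.2,0],[0,0,-0.3,0],[0,0,-0.39,0]]' |grep -E 'pos|ft|gr'
python3 -m crank '[[0,0,0,0],[0,0,0,0]]' |grep -E 'pos|ft|gr'
python3 - <<'E'
from h import *
c=load('top0')
print('soap',ray(c,316,320,.025),'candle rim',ray(c,306,185,.09),'mid',ray(c,316,252,0), 'edge',ray(c,281,258,0))
plan([.5,.0,.26],-5)
E
```

```text
position: [0.5677, 0.2743, 0.2614]
ft_force: [0.9, 1.0, -0.5]
grip_width: 0.582
grasp_force: 42.1
position: [0.5687, 0.2749, 0.2613]
ft_force: [-0.7, 0.2, -1.7]
grip_width: 0.58
grasp_force: 42.3
soap [ 0.41993114 -0.01517298  0.025     ] candle rim [0.6901734  0.00331342 0.09      ] mid [ 0.56595775 -0.01454857  0.        ] edge [0.5531169  0.06186756 0.        ]
t 8.43 pos [0.5687 0.2749 0.2613] grip 0.58 42.3 F [-0.7  0.2 -1.7]
toolaxes x [0.083 0.997 0.003] y [ 0.997 -0.083  0.004] z [ 0.004  0.003 -1.   ] j [-1.01  0.38  0.65  1.46 -0.23  1.38 -0.43]
rel [-6.990e-01 -1.144e-01  3.000e-04] tool y ang -4.73 yaw frac 0.0044
```

```bash
python3 -m crank '[[-0.05,0,0,0],[-0.12,0,0,0],[-0.2,0,0,0],[-0.28,0,0,0],[-0.36,0,0,0]]' >/dev/null
python3 -m crank '[[-0.08,0,0,0],[-0.16,0,0,0],[-0.24,0,0,0],[-0.32,0.0,0,0],[-0.38,0.002,0,0]]' >/dev/null
python3 -m crank '[[0,0,0,0],[0,0,0.08,0],[0,0,0.16,0],[0,0,0.24,0],[0,0,0.32,0]]' >/dev/null
python3 -m crank '[[0,0,0,0],[0,0,0.03,0],[0,0,0.06,0],[0,0,0.06,0]]' |grep -E 'pos|ft|gr'
python3 - <<'E'
from h import *
plan([.545,-.02,.0925],-5)
E
```

```text
position: [0.5436, -0.0202, 0.1053]
ft_force: [0.0, 0.1, -0.3]
grip_width: 0.585
grasp_force: 42.2
t 10.02 pos [ 0.5436 -0.0202  0.1053] grip 0.585 42.2 F [ 0.   0.1 -0.3]
toolaxes x [ 0.082  0.997 -0.   ] y [ 0.997 -0.082 -0.001] z [-0.001  0.    -1.   ] j [-0.69  0.35  0.76  1.87 -0.28  1.03  0.1 ]
rel [0.0009 0.0034 0.0319] tool y ang -4.72 yaw frac 0.0047
```

```bash
python3 -m crank '[[0,0,0.01,0],[0,0,0.02,0],[0,0,0.028,0],[0,0,0.033,0],[0,0,0.033,0]]' |grep -E 'pos|ft|gr'
python3 -m crank '[[0,0,0,0],[0,0,0,0],[0,0,0,0]]' 0.95 |grep -E 'pos|ft|gr'
python3 -m crank '[[0,0,0,0],[0,0,-0.08,0],[0,0,-0.16,0],[0,0,-0.24,0],[0,0,-0.28,0]]' |grep -E 'pos|ft|gr'
python3 -m crank '[[0,0,0,0],[0,0,0,0]]' >/dev/null
python3 - <<'E'
from h import *
plan([.545,-.02,.2],85)
a=save('wrist','w5')
cv2.imwrite('pics/m5.png',a['color'][:,:,::-1])
c,s=np.cos(np.radians(-95)),np.sin(np.radians(-95))
for p in [(.02,.025),(.02,-.025),(-.02,-.025),(-.02,.025)]: print(proj(a,[.5444+p[0]*c-p[1]*s,-.0203+p[0]*s+p[1]*c,.12]))
E
```

```text
position: [0.544, -0.0204, 0.0929]
ft_force: [-0.2, 0.6, -0.7]
grip_width: 0.581
grasp_force: 42.2
position: [0.5442, -0.0205, 0.0934]
ft_force: [0.2, -1.0, 0.8]
grip_width: 0.961
grasp_force: 0.0
position: [0.5452, -0.0209, 0.2088]
ft_force: [0.5, 0.5, 0.0]
grip_width: 0.976
grasp_force: 0.0
t 11.27 pos [ 0.5444 -0.0204  0.2058] grip 0.978 0.0 F [-0.4  0.3 -0.7]
toolaxes x [0.082 0.997 0.001] y [ 0.997 -0.082  0.002] z [ 0.002  0.001 -1.   ] j [-0.75  0.22  0.81  1.77 -0.17  1.22  0.02]
rel [0.001  0.0013 0.0145] tool y ang -4.72 yaw frac -1.4954
[361.63909351 276.2945334 ]
[286.11156263 275.95472475]
[284.58840393 217.11361173]
[363.96578165 217.50753282]
```

View pics/m5.png

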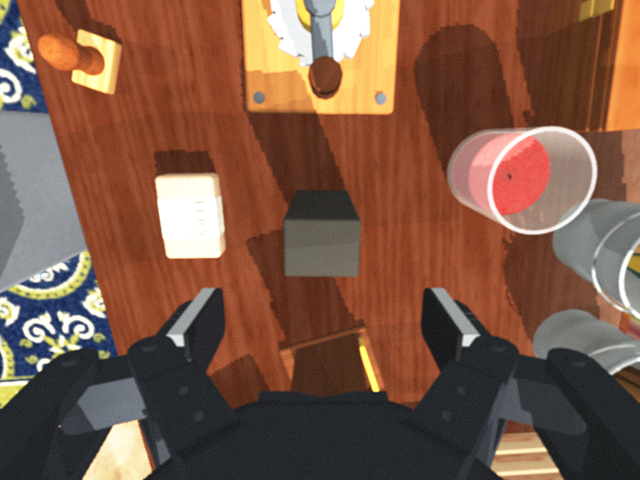

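The box stands upright on clear table: top face at (285–359, 219–276), as predicted, with soap and candle untouched. Turn 90° and regrasp by label and back.

```bash
python3 -m crank '[[0,0,0,-0.1],[0,0,0,-0.22],[0,0,0,-0.34],[0,0,0,-0.46],[0,0,0,-0.58]]' >/dev/null
python3 -m crank '[[0,0,0,-0.12],[0,0,0,-0.24],[0,0,0,-0.36],[0,0,0,-0.48],[0,0,0,-0.6]]' >/dev/null
python3 -m crank '[[0,0,0,-0.12],[0,0,0,-0.24],[0,0,0,-0.315],[0,0,0,-0.315],[0,0,0,-0.315]]' >/dev/null
python3 - <<'E'
from h import *
plan([.544,-.0205,.088],85)
E
```

```text
t 12.57 pos [ 0.5435 -0.0206  0.204 ] grip 0.974 0.0 F [-0.1 -0.4  0.8]
toolaxes x [-0.995  0.097  0.002] y [ 0.097  0.995 -0.   ] z [-0.002 -0.    -1.   ] j [-0.58  0.2   0.61  1.76 -0.12  1.22  1.53]
rel [-0.0018  0.0004  0.29  ] tool y ang 84.45 yaw frac -0.0091
```

```bash
python3 -m crank '[[0,0,0.07,0],[0,0,0.14,0],[0,0,0.21,0],[0,0,0.27,0],[0,0,0.29,0]]' >/dev/null
python3 -m crank '[[-0.001,0,0,-0.008],[-0.001,0,0,-0.008]]'  |grep -E 'pos|ft|gr'
python3 -m crank '[[0,0,0,0],[0,0,0,0],[0,0,0,0],[0,0,0,0],[0,0,0,0]]' -1 40 |grep -E 'pos|ft|gr'
python3 -m crank '[[0,0,-0.04,0],[0,0,-0.1,0],[0,0,-0.18,0],[0,0,-0.26,0],[0,0,-0.34,0]]' |grep -E 'pos|ft|gr'
python3 -m crank '[[0,0,-0.04,0],[0,0,-0.04,0],[0,0,-0.04,0]]' >/dev/null
python3 - <<'E'
from h import *
plan([.5443,-.2029,.24],13)
E
```

```text
position: [0.5447, -0.0207, 0.0896]
ft_force: [0.2, -0.0, -0.1]
grip_width: 0.977
grasp_force: 0.0
position: [0.545, -0.0206, 0.0901]
ft_force: [-0.2, -0.9, 6.3]
grip_width: 0.464
grasp_force: 41.0
position: [0.544, -0.0206, 0.2266]
ft_force: [0.9, 1.1, -0.2]
grip_width: 0.462
grasp_force: 40.6
t 14.23 pos [ 0.5446 -0.0204  0.2416] grip 0.458 40.8 F [ 0.3 -0.1 -1.3]
toolaxes x [-0.996  0.085 -0.001] y [0.085 0.996 0.001] z [ 0.001  0.001 -1.   ] j [-0.59  0.17  0.61  1.71 -0.1   1.29  1.53]
rel [-0.0381 -0.4546  0.0037] tool y ang 85.11 yaw frac 1.2018
```

```bash
python3 -m crank '[[-0.005,-0.07,0,0],[-0.01,-0.16,0,0],[-0.02,-0.25,0,0],[-0.03,-0.34,0,0],[-0.038,-0.42,0,0]]' >/dev/null
python3 -m crank '[[0,-0.034,0,0.1],[0,-0.034,0,0.21],[0,-0.034,0,0.32],[0,-0.034,0,0.43],[0,-0.034,0,0.54]]' >/dev/null
python3 -m crank '[[0,0,0,0.11],[0,0,0,0.22],[0,0,0,0.33],[0,0,0,0.44],[0,0,0,0.55]]' >/dev/null
python3 -m crank '[[0,0,0,0.08],[0,0,0,0.112],[0,0,0,0.112],[0,0,0,0.112]]' >/dev/null
python3 - <<'E'
from h import *
plan([.5443,-.2029,.24],13)
a=save('wrist','w6'); cv2.imwrite('pics/m6.png',a['color'][:,:,::-1])
s0=np.array([.5443,-.2029]);t=np.radians(13);X=np.array([np.cos(t),np.sin(t)]);Y=np.array([-X[1],X[0]])
for p in [(-.035,.032,.126),(-.035,-.032,.126),(.035,.032,.126),(.035,-.032,.126),(-.05,.042,.008),(-.05,-.042,.008)]: print(p,proj(a,np.append(s0+p[0]*X+p[1]*Y,p[2])).round(1))
E
```

```text
t 15.82 pos [ 0.5435 -0.2025  0.2399] grip 0.465 40.7 F [-0.4 -0.8 -1.6]
toolaxes x [-0.226  0.974  0.001] y [ 0.974  0.226 -0.002] z [-0.002  0.    -1.   ] j [-0.48  0.33  0.94  1.64 -0.27  1.32  0.73]
rel [-0.0014  0.0016 -0.0004] tool y ang 13.06 yaw frac 0.0011
(-0.035, 0.032, 0.126) [275.3 192.3]
(-0.035, -0.032, 0.126) [278.4 277. ]
(0.035, 0.032, 0.126) [375.4 192.5]
(0.035, -0.032, 0.126) [371.7 277.2]
(-0.05, 0.042, 0.008) [275.8 163.7]
(-0.05, -0.042, 0.008) [278.6 242. ]
```

View pics/m6.png

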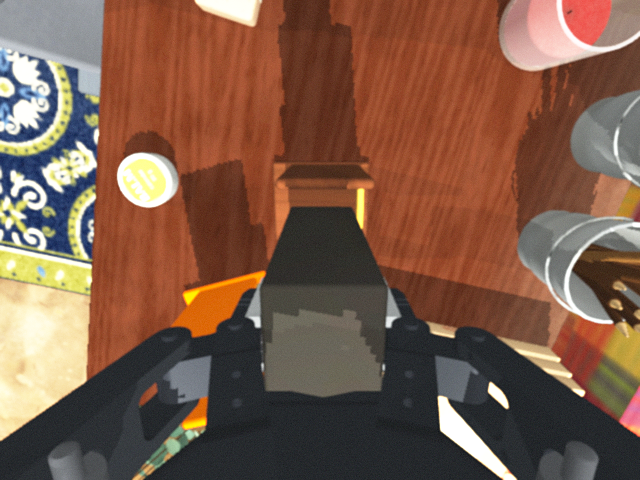

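The wrist view shows the box over the dark stand: left cheek top edge at about row 187, box foot edge at row 207, rail at column ~362. I'll compare with predictions numerically.

```bash
python3 - <<'E'
from h import *
a=load('w6');o,r=st()
s0=np.array([.5443,-.2029]);t=np.radians(13);X=np.array([np.cos(t),np.sin(t)]);Y=np.array([-X[1],X[0]])
b0=o['position'][:2]
for p in [(-.02,.025,.150),(.02,.025,.150)]: print('boxfoot',proj(a,np.append(b0+p[0]*X+p[1]*Y,p[2])).round(1))
for n,p in dict(cin=(0,.032,.126),cout=(0,.042,.126),baseout=(0,.042,.008),cinf=(0,.032,.008),railt=(.037,.02,.026)).items(): print(n,proj(a,np.append(s0+p[0]*X+p[1]*Y,p[2])).round(1))
g=a['color'].astype(int)
for u in (295,320,345):
    print(u,[ (v,*g[v,u-3:u+4].mean(0).astype(int)) for v in range(152,214,2)])
print([(u,*g[196:204,u].mean(0).astype(int)) for u in range(262,384,3)])
E
```

```text
t 15.87 pos [ 0.5437 -0.2025  0.2401] grip 0.466 40.7 F [-0.1 -0.4 -0.5]
toolaxes x [-0.226  0.974  0.001] y [ 0.974  0.226 -0.001] z [-0.001  0.    -1.   ] j [-0.48  0.33  0.94  1.63 -0.27  1.32  0.73]
boxfoot [293.3 208.7]
boxfoot [356.  208.8]
cin [325.3 192.4]
cout [325.4 178.1]
baseout [324.8 163.8]
cinf [324.7 173.6]
railt [362.2 188. ]
295 [(152, np.int64(101), np.int64(53), np.int64(35)), (154, np.int64(102), np.int64(54), np.int64(35)), (156, np.int64(103), np.int64(54), np.int64(37)), (158, np.int64(106), np.int64(57), np.int64(37)), (160, np.int64(99), np.int64(53), np.int64(35)), (162, np.int64(113), np.int64(64), np.int64(42)), (164, np.int64(104), np.int64(60), np.int64(35)), (166, np.int64(75), np.int64(45), np.int64(27)), (168, np.int64(75), np.int64(46), np.int64(30)), (170, np.int64(75), np.int64(46), np.int64(33)), (172, np.int64(76), np.int64(47), np.int64(33)), (174, np.int64(75), np.int64(45), np.int64(32)), (176, np.int64(78), np.int64(48), np.int64(32)), (178, np.int64(99), np.int64(57), np.int64(34)), (180, np.int64(130), np.int64(71), np.int64(44)), (182, np
[... 5229 characters left out ...]
, np.int64(142), np.int64(79), np.int64(47)), (346, np.int64(140), np.int64(78), np.int64(45)), (349, np.int64(142), np.int64(80), np.int64(47)), (352, np.int64(141), np.int64(78), np.int64(47)), (355, np.int64(144), np.int64(88), np.int64(46)), (358, np.int64(255), np.int64(254), np.int64(109)), (361, np.int64(255), np.int64(255), np.int64(145)), (364, np.int64(227), np.int64(149), np.int64(72)), (367, np.int64(165), np.int64(91), np.int64(55)), (370, np.int64(150), np.int64(76), np.int64(48)), (373, np.int64(138), np.int64(65), np.int64(39)), (376, np.int64(131), np.int64(62), np.int64(36)), (379, np.int64(140), np.int64(69), np.int64(41)), (382, np.int64(148), np.int64(71), np.int64(42))]
```

Box and stand agree within about 1 mm laterally (7 mm clearance each side). Lower into the slot with a 1 mm shift to the left.

```bash
python3 -m crank '[[0.0025,0,0,0],[0.0025,0,0.06,0],[0.0025,0,0.12,0],[0.0025,0,0.18,0],[0.0025,0,0.24,0]]' |grep -E 'pos|ft|gr'
python3 -m crank '[[0,0,0.02,0],[0,0,0.04,0],[0,0,0.06,0],[0,0,0.08,0],[0,0,0.095,0]]' |grep -E 'pos|ft|gr'
python3 -m crank '[[0,0,0,0],[0,0,0.01,0],[0,0,0.018,0],[0,0,0.018,0]]' |grep -E 'pos|ft|gr'
python3 - <<'E'
from h import *
plan([.5443,-.2029,.0985],13)
E
```

```text
position: [0.5437, -0.2016, 0.1439]
ft_force: [0.4, 1.0, -1.5]
grip_width: 0.465
grasp_force: 40.8
position: [0.5442, -0.2018, 0.107]
ft_force: [0.0, 0.2, -0.9]
grip_width: 0.466
grasp_force: 40.7
position: [0.5437, -0.2017, 0.0995]
ft_force: [-0.3, 0.1, -0.4]
grip_width: 0.459
grasp_force: 40.7
t 17.03 pos [ 0.5437 -0.2017  0.0995] grip 0.459 40.7 F [-0.3  0.1 -0.4]
toolaxes x [-0.225  0.974  0.   ] y [ 0.974  0.225 -0.   ] z [-0.  0. -1.] j [-0.4   0.48  0.85  1.79 -0.41  1.06  0.83]
rel [-0.0033  0.0007  0.0026] tool y ang 12.99 yaw frac -0.0002
```

```bash
python3 -m crank '[[0,0,0.003,0],[0,0,0.005,0],[0,0,0.005,0]]' |grep -E 'pos|ft|gr'
python3 -m crank '[[0,0,0,0],[0,0,0,0],[0,0,0,0],[0,0,0,0]]' 0.95 |grep -E 'pos|ft|gr'
python3 -m crank '[[0,0,-0.05,0],[0,0,-0.12,0],[0,0,-0.2,0],[0,0,-0.28,0],[0,0,-0.36,0]]' |grep -E 'pos|ft|gr'
python3 -m crank '[[0,0,-0.02,0],[0,0,-0.02,0],[0,0,-0.02,0]]' |grep -E 'pos'
python3 - <<'E'
from h import *
a=save('wrist','w7');im=a['color'].astype(int)
s0=np.array([.5443,-.2015]);t=np.radians(13);X=np.array([np.cos(t),np.sin(t)]);Y=np.array([-X[1],X[0]])
for p in [(-.02,.025),(.02,.025),(.02,-.025),(-.02,-.025)]: print('top',proj(a,np.append(s0+p[0]*X+p[1]*Y,.128)).round(1))
hsv=cv2.cvtColor(a['color'],cv2.COLOR_RGB2HSV)
m=((hsv[...,1]<70)&(hsv[...,2]<110)).astype(np.uint8);m[300:]=0
n,l,s,c=cv2.connectedComponentsWithStats(m)
for i in range(1,n):
    if s[i,4]>500: print(s[i],c[i].round(1),cv2.minAreaRect(np.argwhere(l==i)[:,::-1].astype(np.float32)))
c0=load('sc0')['color'].astype(int);c1=save('top','t7')['color'].astype(int);T0=load('top0')['color'].astype(int)
for n,(u0,v0,u1,v1) in dict(soap=(290,300,345,340),candle=(280,155,332,212)).items(): print(n,np.abs(c1-T0)[v0:v1,u0:u1].mean())
E
```

```text
position: [0.544, -0.2019, 0.0982]
ft_force: [-0.2, 1.0, 0.8]
grip_width: 0.463
grasp_force: 40.9
position: [0.5439, -0.2018, 0.0979]
ft_force: [-0.5, 0.0, -1.2]
grip_width: 0.968
grasp_force: 0.0
position: [0.5435, -0.2019, 0.2434]
ft_force: [-0.3, 0.8, -0.4]
grip_width: 0.976
grasp_force: 0.0
position: [0.5438, -0.2015, 0.2494]
top [297.1 199.6]
top [352.2 199.6]
top [350.6 264.1]
top [298.4 264. ]
[ 574   91   66   79 1945] [611.8 121.2] ((623.5279541015625, 119.89810943603516), (79.23699951171875, 61.14219284057617), 45.616058349609375)
[562 115  52  63 555] [579.6 157.5] ((580.8426513671875, 153.6473388671875), (73.77861022949219, 29.571514129638672), 57.82878112792969)
[ 295  189   53   72 3649] [321.1 224.6] ((321.0, 224.5), (71.0, 52.0), 90.0)
[512 241  54  42 870] [541.7 255. ] ((540.999755859375, 251.21189880371094), (56.96004104614258, 33.51430892944336), 38.23382568359375)
soap 4.746666666666667
candle 3.1235942420152947
```

```bash
python3 -c "
from workcell import manip
print(manip.hand_in())"
```

```text
the job is handed in; nothing more can be done
None
```

I handed the job in after about 18 s: the pawl is off, the drum is back at its stop, and by my last image measurement the match box is upright between the cheeks of the dark stand, label to the open front. The soap and candle look unmoved, and no verdict came back at hand-in.

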